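Open the paper-clip jar in the desk organiser

ROBOT

A 6-joint arm with a two-finger parallel gripper is mounted at the origin on the work surface; the furniture and walls round the work are solid. World frame = base frame: x ahead of the robot, y to its left, z up, the work surface at z = 0. Lengths are in m, angles in rad, forces in N, time in s.
With the tool pointing down it reaches from about 0.15 to 0.775 m from the base axis. Payload 6.1 kg.
Tool frame: the origin (TCP) lies midway between the tips of the shut fingers; the grasp point (between the pads) lies 19 mm behind it; z points along the fingers, y is the direction in which the jaws open and shut (so a half turn about z gives the same grasp; the last joint's range is limited). The gripper opens to 85 mm and grips with 20 to 120 N. Pads are 22 mm wide; open, the fingers measure 114 mm over their backs; the gripper's body (76 mm by 85 mm) begins 54 mm behind the grasp point. The pads swing forward as they close: fully open they stand 13 mm farther back than shut.
Start: joints at [1.109, 0.126, -0.04, 1.405, 0, 1.571], TCP at [0.234, 0.47, 0.231] pointing down, gripper open.
Joint ranges: [-2.72, 2.72], [-0.95, 1.95], [-1.27, 1.35], [-1.78, 2.02], [-1.46, 1.47], [-3.14, 3.14]. Speed limits (rad/s): [2.39, 2.39, 3.01, 3.14, 3.14, 3.14].

INTERFACE

Orientations are given as a rotation vector (axis times angle).
In Python, from plant import sensors, vision, bot gives the robot as it stands.
- The arm moves only by the shell command python3 -m creep 'ROWS' [FORCE]. ROWS is JSON, a list of rows, each an object of numbers: "gripper": the opening, from 0 (shut) to 1 (fully open); "x", "y", "z": the shift along the world's x, y, z in cm; "ax", "ay", "az": the turn, a rotation vector about the world's x, y, z in degrees. In form: [{"gripper": .., "x": .., "y": .., "z": .., "ax": .., "ay": .., "az": ..}, ...]. A call has 1 to 20 rows; each row shifts and turns the commanded pose from where the row before left it; what a row does not reach is not made up. A row lasts 1/8 s, in which the tool goes at most 62.5 mm and 10.7 degrees, less where a joint would pass 70% of its speed; a pose out of reach is approached as far as the arm can. A call with a gripper value outside its range is refused whole. The fingers move at their own pace and stop on an object; FORCE is the grip in N (left out, the last holds). Time passes only in rows, so rows that do not move let the fingers close. It gives the time, the measured TCP pose, the force and the opening at its end, in the units of the state.
- sensors.sense(): the state, without advancing time (a new reading comes with each control period).
- vision.camera(name): name is "scene" or "side" or "wrist"; returns (picture, depth): 384x512x3 uint8, blue, green, red; 384x512 float32, m along the optical axis (not along the pixel's ray), 0 where there is no reading.
- vision.camera_model(name): a dict with "K" (3x3 intrinsics, pixels), "extrinsics" (4x4, takes a point from world to camera coordinates). Camera axes: x right, y down, z forward; pixel columns grow to the right and rows downward; lengths in m; the calibration is good to about 2 mm. A picture is of the moment at which its call begins: read the wrist's pose just before it. camera_model takes no time and is no camera call; for the wrist camera it gives the pose at the moment of the call.
- bot.hand_in(): hands the job in, once; it reports no verdict.
The state is a dict: "time": time; "joints": joint angles; "qvel": joint speeds; "joint_torque": joint torques, N m; "tool_pos": TCP position; "tool_rot": TCP orientation; "force": force on the tool from outside, world axes, zero at the start; "torque": the same for the moment, N m; "finger_gap": finger opening in m.
Only numpy, scipy, OpenCV 4.12 (cv2) and the standard library are available. Lean on these libraries where they do the work, as an engineer would, in place of code of your own. Each camera call takes 0.05 s, during which the arm holds its last target.

TASK

Seat the square paper-clip jar fully down in the square pocket of the desk organiser, its tight lid still on, so that the pocket keeps it from turning. Then, with the jar down in the pocket all the while, unscrew the lid anticlockwise until its threads let go, and finish holding the lid in the gripper just above the open jar: level, centred over the mouth, its lower edge a centimetre or two clear above the rim. Do not put the lid down or let it go, and leave the other things on the desk where they stand.

Things in the scene. Friction and masses are not known exactly. Their poses are not given: they have to be found in the camera images.
- jar_center (a point): Translucent square jar of paper clips under a round metal screw lid; body 58 x 58 mm, rounded corners, 54 mm high, foot tapering to 49 mm over the lowest 5 mm; above it a round neck 39 mm across, rim 80 mm above the underside. With the lid 89 mm high and about 0.4 kg. The point is on its axis, 46 mm above its underside; x, y square to its sides, z up.
- jar_rim (a point): Centre of the jar's mouth at the height of its rim, axes as the jar's. Thread: two ramps on the neck hold two lugs inside the lid. Turned anticlockwise (seen from above) the lid rises 5 mm, evenly after the first 0.3 rad, and comes free 2.2 rad (125 degrees) from tight; from there to 2.7 rad it lifts straight off, then, if not lifted, it meets a stop.
- lid_center (a point): Round ribbed metal screw lid, 56 mm across, 29 mm high, 0.09 kg, hollow below; the point is its centre, 14.5 mm under its top; z up. At the start screwed on tight (about 0.2 N m to turn, easing as it rises; the jar can be lifted by it), its x along the jar's x, its lower edge 20 mm below the rim and 6 mm above the jar's shoulder.
- pocket (a point): Centre of the floor of the square pocket in the desk organiser, a low light-wood tray 80 x 179 x 30 mm, fixed to the desk. Pocket 62 x 62 mm inside, 24 mm deep, walls 9 mm, floor 6 mm above the desk. x across, y along the tray, square to the walls; z up. The compartment beside it (towards +y) holds an eraser, a memory stick and a binder clip, lower than 50 mm.
- organiser: The organiser itself; origin at the centre of its underside, the pocket's centre lies 49.5 mm from it along its -y.
- glue_stick: Bystander: standing glue stick, 27 mm across, 90 mm high; origin under its centre.
- rubber_stamp: Bystander: standing rubber stamp with turned wooden handle, 26 x 60 x 74 mm; origin under its centre.
- ink_bottle: Bystander: small square ink bottle, 50 x 50 x 73 mm, its cap only 30 mm across; origin under its centre.
- mug: Bystander: mug 80 mm across, 91 mm high; origin under its centre.
- binder_clip: Bystander: standing binder clip, 38 x 28 x 50 mm; origin under its centre.
- mouse: Bystander: cordless mouse, 62 x 105 x 38 mm; origin under its centre.
Not all that is in view belongs to the job. Of the things like the part that bears lid_center, leave any that is blue; of the rest the smaller one is meant.

How it is judged:
By the outcome, as a careful person would: the job done as asked, in the order asked, and still so for the second after the job is handed in, while the arm keeps its last pose, push and grip.
It also fails if it takes over 51 s, if anything falls off the work surface, if the arm or the gripper's body presses on something with over 40 N, if the wrist force passes 120 N, or if a joint passes its speed limit or range.

## Working session

There is one attempt and no reset: what is moved stays moved. The work goes in short steps, Python scripts to look and compute and a shell command to move; the robot and the scene stay as the last step left them, time stands still between calls to the robot, and variables do not carry over. Pictures are saved under pics/ and viewed, and the job is handed in when it is done.

```bash
ls; mkdir -p pics; cat > h.py <<'E'
import numpy as np, cv2
from plant import sensors, vision, bot
def snap(n,tag):
    M=vision.camera_model(n); im,d=vision.camera(n)
    cv2.imwrite(f'pics/{tag}.png',im); np.savez(f'pics/{tag}.npz',im=im,d=d,K=M['K'],E=M['extrinsics']); return im,d,np.array(M['K']),np.array(M['extrinsics'])
def load(tag):
    z=np.load(f'pics/{tag}.npz'); return z['im'],z['d'],z['K'],z['E']
def ray(K,E,u,v):
    R=E[:3,:3];t=E[:3,3]; c=-R.T@t; dd=R.T@np.linalg.inv(K)@np.array([u,v,1.]); return c,dd
def onz(K,E,u,v,z):
    c,d=ray(K,E,u,v); return c+d*(z-c[2])/d[2]
def cloud(d,K,E):
    v,u=np.mgrid[:d.shape[0],:d.shape[1]]
    P=np.stack([(u-K[0,2])/K[0,0]*d,(v-K[1,2])/K[1,1]*d,d],-1)
    return (P-E[:3,3])@E[:3,:3]
E
python3 - <<'E'
from h import *
s=sensors.sense(); print(s['time'],s['tool_pos'],s['tool_rot'],s['finger_gap'],s['force'])
for n in('scene','side','wrist'):
    im,d,K,E=snap(n,n+'0'); print(n,-E[:3,:3].T@E[:3,3],K[0,0])
E
```

```text
pics
0.0 [0.23374682 0.46962527 0.23052225] [-7.18885105e-01 -3.05787158e+00  2.45398127e-03] 0.08553120402615425 [-0.15193892 -0.25812631 -0.0030296 ]
scene [-0.33750776 -0.59535462  0.57517963] 360.1900322249385
side [ 0.09597567 -0.8833378   0.79427973] 407.2738083827645
wrist [0.167507   0.50343097 0.37251276] 281.70879565183037
```

View pics/scene0.png

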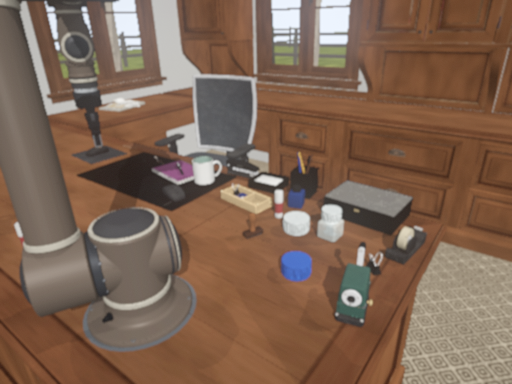

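View pics/side0.png

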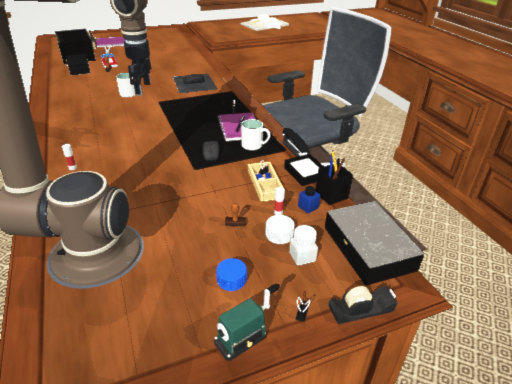

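View pics/wrist0.png

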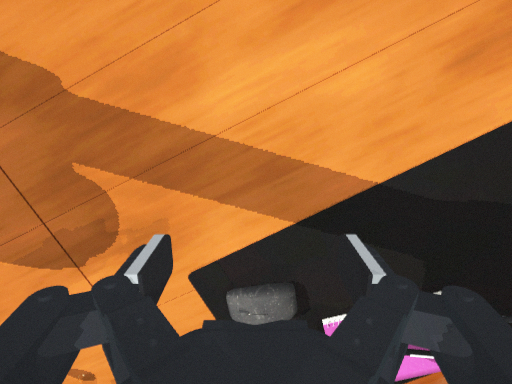

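```bash
python3 - <<'E'
from h import *
im,d,K,E=load('side0'); c=im[140:320,190:350]; cv2.imwrite('pics/sz.png',cv2.resize(c,None,fx=3.3,fy=3.3,interpolation=cv2.INTER_CUBIC)[:600])
im,d,K,E=load('scene0'); c=im[170:300,210:370]; cv2.imwrite('pics/cz.png',cv2.resize(c,None,fx=4.5,fy=4.5,interpolation=cv2.INTER_CUBIC)[:600])
E
```

```text
(no output)
```

View pics/sz.png

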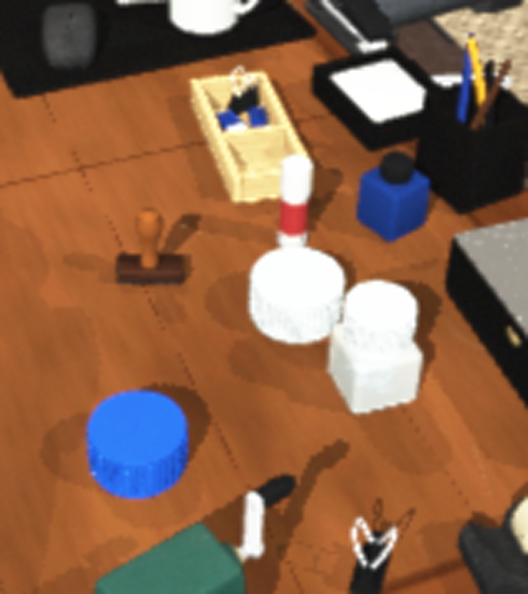

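View pics/cz.png

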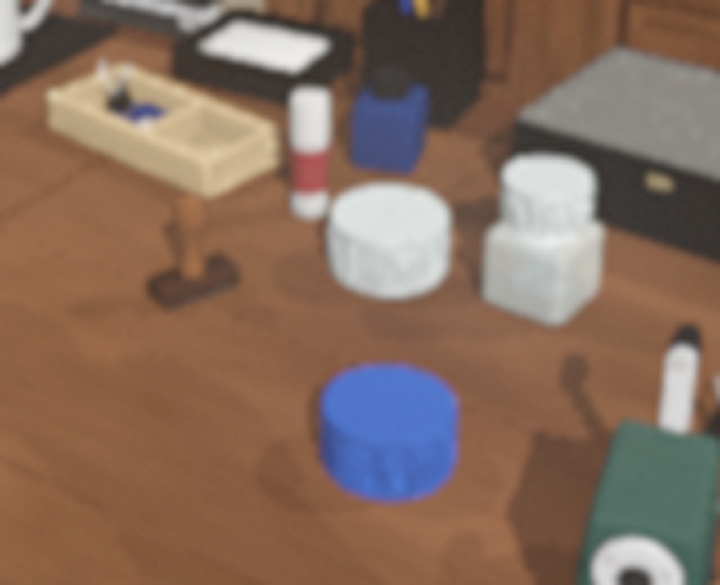

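Side view: jar with white ribbed lid at about (303,245), a larger white lid at (280,229), a blue one at (231,275). The organiser is at (266,182) with its empty pocket at the near end (268,190), and the glue stick stands beside it. Now rough coordinates.

```bash
python3 - <<'E'
from h import *
for n in('side0','scene0'):
    im,d,K,E=load(n); P=cloud(d,K,E); hsv=cv2.cvtColor(im,cv2.COLOR_BGR2HSV)
    ok=(d>0)&(P[...,2]>0.012)&(P[...,2]<0.13)&(P[...,0]>0.2)&(P[...,0]<0.9)&(P[...,1]>-.45)&(P[...,1]<.3)
    nl,lab,st,c=cv2.connectedComponentsWithStats(ok.astype(np.uint8))
    print(n)
    for i in range(1,nl):
        if st[i,4]>60:
            q=P[lab==i]; top=q[q[:,2]>q[:,2].max()-.012]
            print(st[i],q.min(0).round(3),q.max(0).round(3),'top',np.median(top,0).round(3))
E
```

```text
side0
[ 284  136   69   75 2412] [ 0.595 -0.062  0.012] [0.769 0.3   0.13 ] top [0.721 0.011 0.124]
[248 161  37  52 846] [ 0.497 -0.038  0.012] [0.597 0.226 0.093] top [ 0.525 -0.027  0.089]
[ 325  201  100   82 4904] [ 0.611 -0.371  0.012] [ 0.783 -0.128  0.07 ] top [ 0.693 -0.267  0.065]
[225 203  21  22 228] [ 0.356 -0.047  0.012] [ 0.419 -0.     0.074] top [ 0.385 -0.027  0.07 ]
[ 266  215   52   49 1442] [ 0.45  -0.245  0.012] [ 0.539 -0.072  0.092] top [ 0.509 -0.218  0.089]
[217 258  30  30 735] [ 0.271 -0.26   0.012] [ 0.345 -0.183  0.043] top [ 0.307 -0.225  0.038]
[ 215  284   65   74 2124] [ 0.216 -0.427  0.012] [ 0.368 -0.354  0.117] top [ 0.35  -0.37   0.113]
[ 329  286   69   36 1432] [ 0.487 -0.45   0.012] [ 0.643 -0.382  0.076] top [ 0.545 -0.415  0.071]
[298 297  12  21 112] [ 0.41  -0.397  0.012] [ 0.442 -0.362  0.051] top [ 0.429 -0.384  0.048]
scene0
[288 159  31  48 979] [ 0.592 -0.059  0.012] [0.771 0.037 0.13 ] top [0.718 0.015 0.125]
[239 162  50  54 920] [ 0.509 -0.036  0.012] [0.761 0.3   0.09 ] top [ 0.52  -0.026  0.088]
[ 317  181   96   59 3470] [ 0.477 -0.369  0.012] [ 0.782 -0.131  0.092] top [ 0.502 -0.216  0.089]
[221 184  51  27 629] [0.493 0.038 0.012] [0.597 0.224 0.046] top [0.563 0.198 0.042]
[242 213  21  24 205] [ 0.354 -0.044  0.013] [ 0.417 -0.001  0.074] top [ 0.381 -0.025  0.069]
[283 212  27  21 466] [ 0.446 -0.15   0.012] [ 0.529 -0.07   0.043] top [ 0.481 -0.115  0.04 ]
[385 227  42  35 764] [ 0.485 -0.45   0.012] [ 0.641 -0.381  0.076] top [ 0.537 -0.414  0.07 ]
[ 335  242   37   81 1719] [ 0.214 -0.426  0.012] [ 0.362 -0.355  0.116] top [ 0.343 -0.369  0.112]
[281 252  30  27 663] [ 0.268 -0.259  0.012] [ 0.342 -0.185  0.042] top [ 0.301 -0.224  0.038]
[368 254  12  18  94] [ 0.409 -0.395  0.012] [ 0.44  -0.361  0.051] top [ 0.413 -0.373  0.046]
```

```bash
python3 - <<'E'
from h import *
im,d,K,E=load('wrist0'); print(K, E[:3,:3].round(3)); 
for u,v in((256,192),(256,340),(256,20)): print(onz(K,E,u,v,0.05))
E
```

```text
[[281.70879565   0.         254.63029066]
 [  0.         281.70879565 186.2444969 ]
 [  0.           0.           1.        ]] [[ 0.446  0.895 -0.003]
 [ 0.858 -0.426  0.286]
 [ 0.255 -0.13  -0.958]]
[0.26046294 0.45806169 0.05      ]
[0.45911001 0.35950198 0.05      ]
[0.09612446 0.53959904 0.05      ]
```

```bash
python3 -m creep '[{"x":2.5,"y":-3,"z":0.3,"az":-4.5},{"x":2.5,"y":-3,"z":0.3,"az":-4.5},{"x":2.5,"y":-3,"z":0.3,"az":-4.5},{"x":2.5,"y":-3,"z":0.3,"az":-4.5},{"x":2.5,"y":-3,"z":0.3,"az":-4.5},{"x":2.5,"y":-3,"z":0.3,"az":-4.5},{"x":2.5,"y":-3,"z":0.3,"az":-4.5},{"x":2.5,"y":-3,"z":0.3,"az":-4.5},{"x":2.5,"y":-3,"z":0.3,"az":-4.5},{"x":2.5,"y":-3,"z":0.3,"az":-4.5},{"x":2.5,"y":-3,"z":0.3,"az":-4.5},{"x":2,"y":-3,"z":0.3,"az":-4.5},{},{}]'
python3 - <<'E'
from h import *
print(sensors.sense()['joints'])
im,d,K,E=snap('wrist','w1')
E
```

```text
[ 1.10899728e+00  1.26286739e-01 -4.03630719e-02  1.40541243e+00
 -5.13120241e-06  1.57081620e+00]validation failed for argument at $[0]...
```

View pics/w1.png

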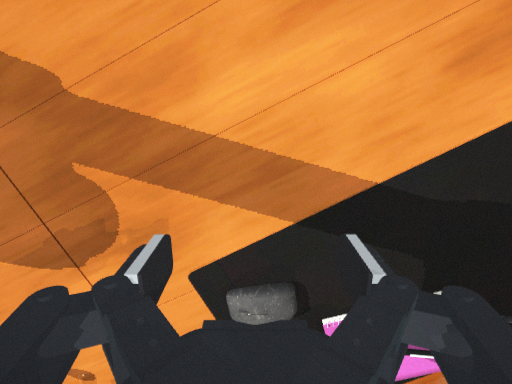

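The call was refused, probably because every row needs all its keys. I'll give all of them.

```bash
python3 -m creep '[{"gripper":1,"x":2.5,"y":-3,"z":0.3,"ax":0,"ay":0,"az":-4.5},{"gripper":1,"x":2.5,"y":-3,"z":0.3,"ax":0,"ay":0,"az":-4.5},{"gripper":1,"x":2.5,"y":-3,"z":0.3,"ax":0,"ay":0,"az":-4.5},{"gripper":1,"x":2.5,"y":-3,"z":0.3,"ax":0,"ay":0,"az":-4.5},{"gripper":1,"x":2.5,"y":-3,"z":0.3,"ax":0,"ay":0,"az":-4.5},{"gripper":1,"x":2.5,"y":-3,"z":0.3,"ax":0,"ay":0,"az":-4.5},{"gripper":1,"x":2.5,"y":-3,"z":0.3,"ax":0,"ay":0,"az":-4.5},{"gripper":1,"x":2.5,"y":-3,"z":0.3,"ax":0,"ay":0,"az":-4.5},{"gripper":1,"x":2.5,"y":-3,"z":0.3,"ax":0,"ay":0,"az":-4.5},{"gripper":1,"x":2.5,"y":-3,"z":0.3,"ax":0,"ay":0,"az":-4.5},{"gripper":1,"x":2.5,"y":-3,"z":0.3,"ax":0,"ay":0,"az":-4.5},{"gripper":1,"x":2,"y":-3,"z":0.3,"ax":0,"ay":0,"az":-4.5},{"gripper":1,"x":0,"y":0,"z":0,"ax":0,"ay":0,"az":0}]'
python3 - <<'E'
from h import *
s=sensors.sense();print(s['joints'],s['qvel'])
im,d,K,E=snap('wrist','w2')
E
```

```text
time: 1.82
tool_pos: [0.5299, 0.1083, 0.2668]
tool_rot: [-2.033, -2.395, 0.001]
force: [0.3, 0.4, -0.7]
finger_gap: 0.0855
[ 2.01696780e-01  1.60186881e-01  7.80944531e-02  1.48931370e+00
 -2.02781892e-04  1.60933024e+00] [ 0.04089956 -0.0164902  -0.01988571  0.00521882  0.01805071 -0.00543172]
```

View pics/w2.png

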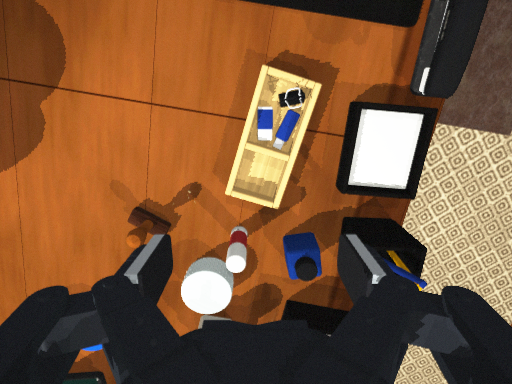

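Wrist view: the organiser outline runs through (264,66), (321,80), (278,208), (226,194), with the empty pocket at about (261,175). The glue stick is at (238,248) and the ink bottle at (302,257).

```bash
python3 - <<'E'
from h import *
im,d,K,E=load('w2'); P=cloud(d,K,E)
hsv=cv2.cvtColor(im,cv2.COLOR_BGR2HSV)
roi=np.zeros(d.shape,bool); roi[55:220,215:335]=1
print(hsv[190,250],hsv[120,350],hsv[150,235],hsv[180,190])
# outline by colour/height, projected on z=.03
for lo,hi in((.024,.037),(.02,.037)):
    m=roi&(P[...,2]>lo)&(P[...,2]<hi)
    v,u=np.nonzero(m)
    Q=np.array([onz(K,E,a,b,.03)[:2] for a,b in zip(u,v)])
    c=cv2.minAreaRect((Q*1000).astype(np.float32)); print('proj',c, np.array(cv2.boxPoints(c)).round(1).tolist())
    c=cv2.minAreaRect((P[m][:,:2]*1000).astype(np.float32)); print('depth',c, P[m][:,2].mean())
m2=(roi&(P[...,2]>.024)&(P[...,2]<.037)).astype(np.uint8)*255
v=im.copy(); v[m2>0]=(0,255,0)
cv2.imwrite('pics/om.png',np.hstack([cv2.resize(im[55:220,205:345],None,fx=3,fy=3),cv2.resize(v[55:220,205:345],None,fx=3,fy=3)])[:,:800])
# floor
f=roi&(P[...,2]>.002)&(P[...,2]<.012)
E
```

```text
[ 19 136 171] [ 8 60 17] [ 13 202 167] [ 13 197 192]
proj ((545.3234252929688, 133.76565551757812), (177.64353942871094, 79.40631866455078), 82.23507690429688) [[494.0, 51.099998474121094], [572.7000122070312, 40.400001525878906], [596.7000122070312, 216.39999389648438], [518.0, 227.10000610351562]]
depth ((545.6351928710938, 133.5333709716797), (178.905029296875, 80.15142822265625), 82.20731353759766) 0.028857856529963342
proj ((545.3234252929688, 133.76565551757812), (177.64353942871094, 79.40631866455078), 82.23507690429688) [[494.0, 51.099998474121094], [572.7000122070312, 40.400001525878906], [596.7000122070312, 216.39999389648438], [518.0, 227.10000610351562]]
depth ((545.6351928710938, 133.5333709716797), (178.905029296875, 80.15142822265625), 82.20731353759766) 0.028460130834082734
```

View pics/om.png

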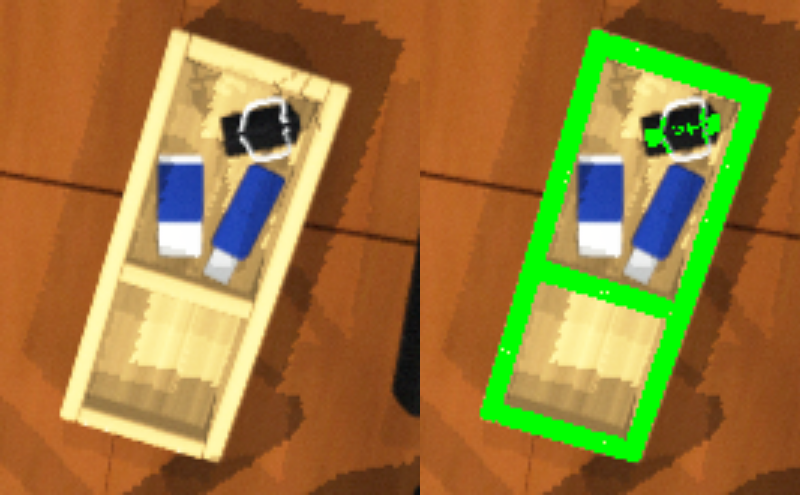

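```bash
python3 -m creep '[{"gripper":1,"x":-0.2,"y":-2.9,"z":0,"ax":0,"ay":0,"az":-3},{"gripper":1,"x":-0.2,"y":-2.9,"z":0,"ax":0,"ay":0,"az":-3},{"gripper":1,"x":-0.2,"y":-2.9,"z":0,"ax":0,"ay":0,"az":-3},{"gripper":1,"x":-0.2,"y":-2.9,"z":0,"ax":0,"ay":0,"az":-3},{"gripper":1,"x":-0.2,"y":-2.9,"z":0,"ax":0,"ay":0,"az":-3},{"gripper":1,"x":-0.2,"y":-2.9,"z":0,"ax":0,"ay":0,"az":-3},{"gripper":1,"x":-0.2,"y":-2.9,"z":0,"ax":0,"ay":0,"az":-3},{"gripper":1,"x":-0.2,"y":-2.9,"z":0,"ax":0,"ay":0,"az":-3},{"gripper":1,"x":-0.2,"y":-2.9,"z":0,"ax":0,"ay":0,"az":-3},{"gripper":1,"x":-0.2,"y":-2.9,"z":0,"ax":0,"ay":0,"az":-3},{"gripper":1,"x":0,"y":0,"z":0,"ax":0,"ay":0,"az":0},{"gripper":1,"x":0,"y":0,"z":0,"ax":0,"ay":0,"az":0}]'
python3 - <<'E'
from h import *
s=sensors.sense();print(s['joints'])
im,d,K,E=snap('wrist','w3')
E
```

```text
time: 3.38
tool_pos: [0.5088, -0.1789, 0.2673]
tool_rot: [-2.579, -1.793, -0.0]
force: [-0.3, -0.5, 0.6]
finger_gap: 0.0854
[-3.38408224e-01  1.57214551e-01  7.55301998e-02  1.48947795e+00
  4.96758405e-04  1.58780491e+00]
```

View pics/w3.png

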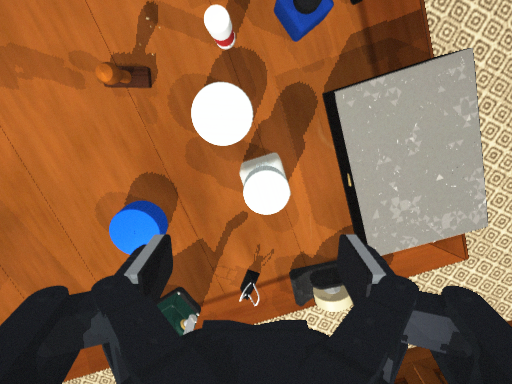

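```bash
python3 - <<'E'
from h import *
im,d,K,E=load('w3'); P=cloud(d,K,E)
cv2.imwrite('pics/jz.png',cv2.resize(im[140:230,220:310],None,fx=6,fy=6,interpolation=cv2.INTER_CUBIC))
roi=np.zeros(d.shape,bool); roi[140:225,225:305]=1
t=roi&(P[...,2]>.084)&(P[...,2]<.095)
v,u=np.nonzero(t); Q=np.array([onz(K,E,a,b,.089)[:2] for a,b in zip(u,v)])*1000
print('lid top proj',cv2.minEnclosingCircle(Q.astype(np.float32)),Q.mean(0),np.sqrt(len(Q)),P[t].mean(0))
b=roi&(P[...,2]>.045)&(P[...,2]<.058)
print('sh',b.sum(),np.median(P[b][:,2]))
v,u=np.nonzero(b)
r=cv2.minAreaRect((P[b][:,:2]*1000).astype(np.float32)); print(r,cv2.boxPoints(r))
b2=roi&(P[...,2]>.006)&(P[...,2]<.095)
r=cv2.minAreaRect((P[b2][:,:2]*1000).astype(np.float32)); print(r,cv2.boxPoints(r))
w=im.copy(); w[b]=(0,255,0); w[t]=(0,0,255)
cv2.imwrite('pics/jm.png',cv2.resize(w[140:230,220:310],None,fx=6,fy=6,interpolation=cv2.INTER_NEAREST))
E
```

```text
lid top proj ((509.918212890625, -211.0911865234375), 28.32151985168457) [ 509.57319155 -210.69786405] 40.39801975344831 [ 0.50954831 -0.21080555  0.08864264]
sh 347 0.05119261422391076
((509.205322265625, -210.80645751953125), (55.825439453125, 58.0604248046875), 87.00083923339844) [[ 478.75446 -237.16203]
 [ 536.73535 -240.19984]
 [ 539.6562  -184.45088]
 [ 481.6753  -181.41307]]
((509.2569885253906, -190.22628784179688), (59.09810256958008, 101.87606811523438), 2.708852767944336) [[ 477.3336  -140.74168]
 [ 482.14835 -242.50392]
 [ 541.1804  -239.71089]
 [ 536.3656  -137.94865]]
```

View pics/jz.png

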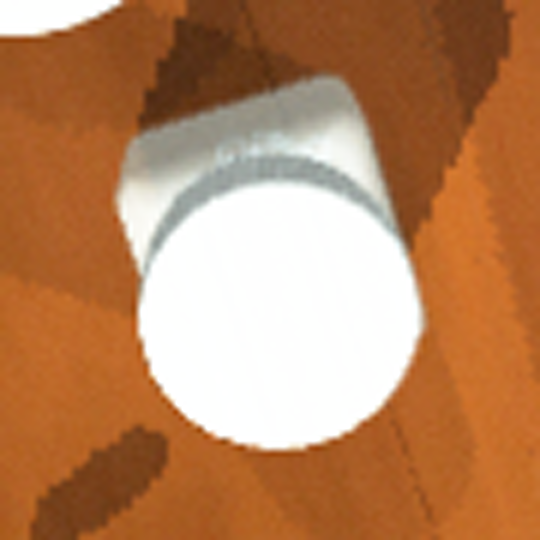

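View pics/jm.png

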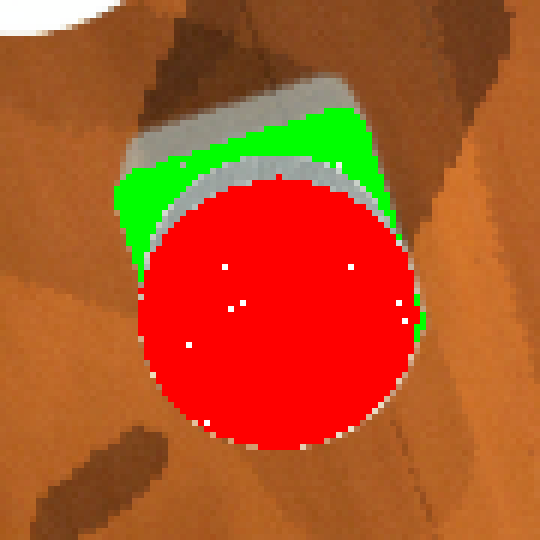

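```bash
python3 - <<'E'
from h import *
im,d,K,E=load('w3'); P=cloud(d,K,E)
roi=np.zeros(d.shape,bool); roi[140:225,225:305]=1
b=roi&(P[...,2]>.047)&(P[...,2]<.058)
# far edge: first row per column
pts=[]
for u in range(225,300):
    r=np.nonzero(b[:,u])[0]
    if len(r): pts.append((u,r[0],*P[r[0],u]))
pts=np.array(pts); s=pts[(pts[:,0]>244)&(pts[:,0]<277)]
Q=np.array([onz(K,E,a,c-.5,.053)[:2] for a,c in s[:,:2]])
p=np.polyfit(Q[:,0],Q[:,1],1); print('edge y+',np.degrees(np.arctan(p[0])),np.abs(np.polyval(p,Q[:,0])-Q[:,1]).max(), np.polyval(p,.5098))
# vertical band in world of the side face (z .012-.045): points by depth
f=roi&(P[...,2]>.012)&(P[...,2]<.044)&(P[...,1]>-.2)
q=P[f]; q=q[(q[:,0]>.488)&(q[:,0]<.53)]; print(len(q)); p=np.polyfit(q[:,0],q[:,1],1); print('face',np.degrees(np.arctan(p[0])),np.std(np.polyval(p,q[:,0])-q[:,1]),np.polyval(p,.5098))
# left and right edges
hsv=cv2.cvtColor(im,cv2.COLOR_BGR2HSV); wm=(hsv[...,1]<110)&roi
for nm,rows,fn in(('L',range(172,184),min),('R',range(162,178),max)):
    Q=[]
    for r in rows:
        c=np.nonzero(b[r])[0]
        if len(c): Q.append(onz(K,E,fn(c)+(-.5 if nm=='L' else .5),r,.052)[:2])
    Q=np.array(Q); p=np.polyfit(Q[:,1],Q[:,0],1); print(nm,'yaw',-np.degrees(np.arctan(p[0])),Q[[0,-1]].round(4).tolist(), np.polyval(p,-.211))
# side & scene cams
for n in('side0','scene0'):
    im,d,K,E=load(n); Pc=cloud(d,K,E)
    f=(Pc[...,2]>.01)&(Pc[...,2]<.05)&(abs(Pc[...,0]-.51)<.05)&(abs(Pc[...,1]+.211)<.045)
    t=(Pc[...,2]>.084)&(Pc[...,2]<.095)&(abs(Pc[...,0]-.51)<.05)&(abs(Pc[...,1]+.211)<.045)
    print(n,Pc[t].mean(0)); q=Pc[f]
    q1=q[(q[:,1]<-.225)&(abs(q[:,0]-.51)<.018)]; p=np.polyfit(q1[:,0],q1[:,1],1); print(len(q1),'near face',np.degrees(np.arctan(p[0])),np.std(np.polyval(p,q1[:,0])-q1[:,1]),np.polyval(p,.51))
    q1=q[(q[:,0]<.495)&(abs(q[:,1]+.211)<.018)]
    if len(q1)>10: p=np.polyfit(q1[:,1],q1[:,0],1); print(len(q1),'left face',-np.degrees(np.arctan(p[0])),np.std(np.polyval(p,q1[:,1])-q1[:,0]),np.polyval(p,-.211))
E
```

```text
edge y+ -2.861012991836024 0.0010413162666256248 -0.1820278619192707
155
face -23.963942804160354 0.0104272388768414 -0.1798862639552465
L yaw -5.191874707057622 [[0.4838, -0.1847], [0.4821, -0.2]] 0.4803368399816203
R yaw -2.038830510935339 [[0.5382, -0.1908], [0.5379, -0.212]] 0.5378883649481341
side0 [ 0.50984258 -0.21620392  0.08876993]
141 near face -3.214285520199652 0.0012224189449174215 -0.24196246545252686
73 left face -2.150058276226519 0.0008441777005270861 0.48300803746931403
scene0 [ 0.50621699 -0.21570384  0.08851566]
66 near face -2.8900931555611153 0.0006376562387082714 -0.2420072558590812
135 left face -1.7979551602574653 0.0014750146163051566 0.4816602602596867
```

```bash
python3 -m creep '[{"gripper":1,"x":0.1,"y":-1.6,"z":-2,"ax":0,"ay":0,"az":0},{"gripper":1,"x":0,"y":-1.66,"z":-3,"ax":0,"ay":0,"az":0},{"gripper":1,"x":0,"y":0,"z":-4,"ax":0,"ay":0,"az":0},{"gripper":1,"x":0,"y":0,"z":-4,"ax":0,"ay":0,"az":0},{"gripper":1,"x":0,"y":0,"z":-3,"ax":0,"ay":0,"az":0},{"gripper":1,"x":0,"y":0,"z":-2.3,"ax":0,"ay":0,"az":0},{"gripper":1,"x":0,"y":0,"z":-1.5,"ax":0,"ay":0,"az":0},{"gripper":1,"x":0,"y":0,"z":-1,"ax":0,"ay":0,"az":0},{"gripper":1,"x":0,"y":0,"z":-0.5,"ax":0,"ay":0,"az":0},{"gripper":1,"x":0,"y":0,"z":0,"ax":0,"ay":0,"az":0},{"gripper":1,"x":0,"y":0,"z":0,"ax":0,"ay":0,"az":0}]'
python3 - <<'E'
from h import *
im,d,K,E=snap('wrist','w4')
P=cloud(d,K,E)
im,d,K,E=snap('side','s4');cv2.imwrite('pics/s4z.png',cv2.resize(im[150:300,220:370],None,fx=4,fy=4))
E
```

```text
time: 4.8
tool_pos: [0.5103, -0.2128, 0.055]
tool_rot: [2.58, 1.791, 0.001]
force: [-0.1, -0.4, 0.5]
finger_gap: 0.0856
```

View pics/w4.png

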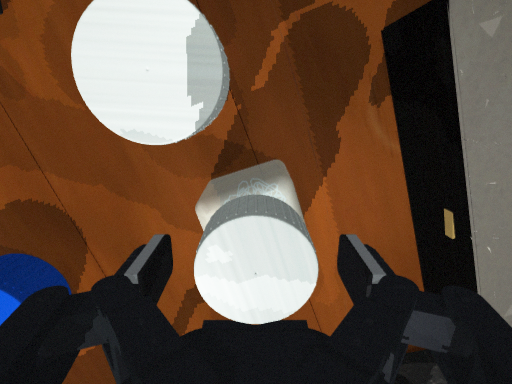

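View pics/s4z.png

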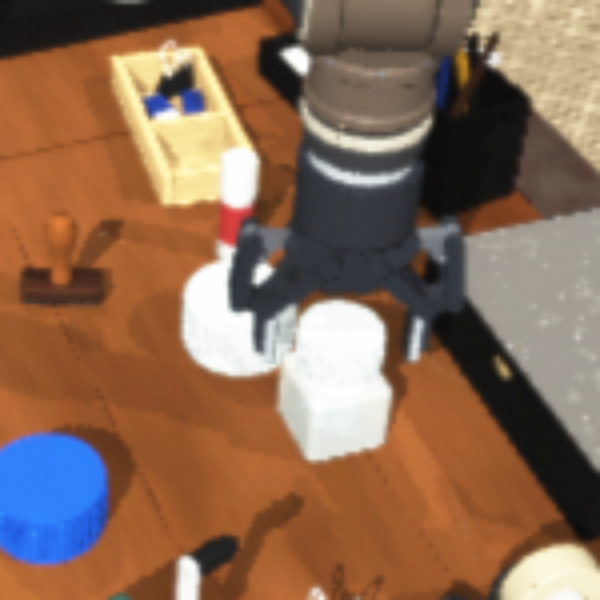

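```bash
python3 - <<'E'
from h import *
im,d,K,E=load('w4'); P=cloud(d,K,E)
t=(P[...,2]>.085)&(P[...,2]<.093)&(abs(P[...,0]-.51)<.04)&(abs(P[...,1]+.211)<.04)
v,u=np.nonzero(t); Q=np.array([onz(K,E,a,b,.089)[:2] for a,b in zip(u,v)])*1000
print(cv2.minEnclosingCircle(Q.astype(np.float32)),P[t].mean(0),u.min(),u.max(),v.min(),v.max())
E
```

```text
((507.1109313964844, -213.64268493652344), 47.214012145996094) [ 0.51034058 -0.20953165  0.08860622] 146 355 211 323
```

```bash
python3 - <<'E'
from h import *
im,d,K,E=load('w4'); P=cloud(d,K,E)
t=(P[...,2]>.084)&(P[...,2]<.093); t[:,:185]=0;t[:,325:]=0;t[:190]=0; t&=im.min(2)>150
v,u=np.nonzero(t); Q=np.array([onz(K,E,a,b,.089)[:2] for a,b in zip(u,v)])*1000
print(cv2.minEnclosingCircle(Q.astype(np.float32)),u.min(),u.max(),v.min(),v.max())
E
```

```text
((509.48553466796875, -210.84384155273438), 27.724050521850586) 194 317 215 323
```

```bash
python3 -m creep '[{"gripper":1,"x":-0.1,"y":0.2,"z":-0.1,"ax":0,"ay":0,"az":0},{"gripper":0.5,"x":0,"y":0,"z":0,"ax":0,"ay":0,"az":0},{"gripper":0.4,"x":0,"y":0,"z":0,"ax":0,"ay":0,"az":0},{"gripper":0.3,"x":0,"y":0,"z":0,"ax":0,"ay":0,"az":0},{"gripper":0.3,"x":0,"y":0,"z":0,"ax":0,"ay":0,"az":0},{"gripper":0.3,"x":0,"y":0,"z":0,"ax":0,"ay":0,"az":0},{"gripper":0.3,"x":0,"y":0,"z":0,"ax":0,"ay":0,"az":0},{"gripper":0.3,"x":0,"y":0,"z":0,"ax":0,"ay":0,"az":0}]' 80
python3 - <<'E'
from h import *
s=sensors.sense();print(s['force'],s['torque'])
im,d,K,E=snap('side','s5');cv2.imwrite('pics/s5z.png',cv2.resize(im[200:280,260:340],None,fx=7,fy=7))
E
```

```text
time: 5.9
tool_pos: [0.5095, -0.2109, 0.0539]
tool_rot: [2.58, 1.791, 0.001]
force: [1.7, -0.9, 4.9]
finger_gap: 0.0548
[ 1.73419952 -0.9287069   4.92500029] [-0.14368883 -0.34498813  0.02943977]
```

View pics/s5z.png

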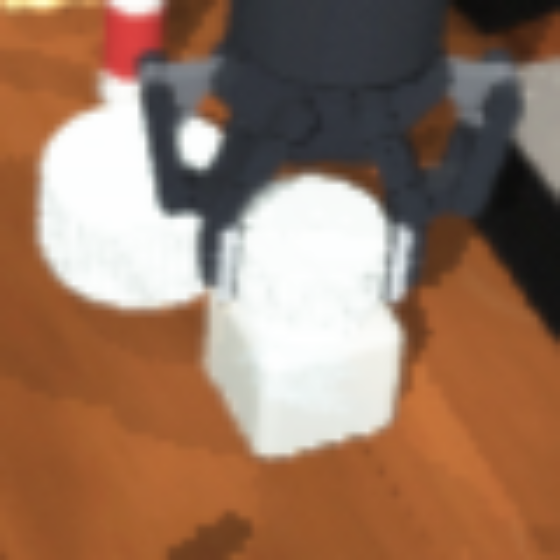

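```bash
python3 -m creep '[{"gripper":0.3,"x":0,"y":0,"z":0.5,"ax":0,"ay":0,"az":0},{"gripper":0.3,"x":0,"y":0,"z":1,"ax":0,"ay":0,"az":0},{"gripper":0.3,"x":0,"y":0,"z":1.5,"ax":0,"ay":0,"az":0},{"gripper":0.3,"x":0,"y":0,"z":2,"ax":0,"ay":0,"az":0},{"gripper":0.3,"x":0,"y":0,"z":2,"ax":0,"ay":0,"az":0},{"gripper":0.3,"x":0,"y":0,"z":2,"ax":0,"ay":0,"az":0},{"gripper":0.3,"x":0,"y":0,"z":2,"ax":0,"ay":0,"az":0},{"gripper":0.3,"x":0,"y":0,"z":2,"ax":0,"ay":0,"az":0},{"gripper":0.3,"x":0,"y":0,"z":0,"ax":0,"ay":0,"az":0}]'
python3 -m creep '[{"gripper":0.3,"x":0.3,"y":1.5,"z":0,"ax":0,"ay":0,"az":0},{"gripper":0.3,"x":0.3,"y":2,"z":0,"ax":0,"ay":0,"az":-0.5},{"gripper":0.3,"x":0.3,"y":2.5,"z":0,"ax":0,"ay":0,"az":-0.5},{"gripper":0.3,"x":0.3,"y":2.5,"z":0,"ax":0,"ay":0,"az":-0.5},{"gripper":0.3,"x":0.3,"y":2.5,"z":0,"ax":0,"ay":0,"az":-0.5},{"gripper":0.3,"x":0.3,"y":2.5,"z":0,"ax":0,"ay":0,"az":-0.5},{"gripper":0.3,"x":0.3,"y":2.5,"z":0,"ax":0,"ay":0,"az":-0.5},{"gripper":0.3,"x":0.3,"y":2.5,"z":0,"ax":0,"ay":0,"az":-0.5},{"gripper":0.3,"x":0.3,"y":2.5,"z":0,"ax":0,"ay":0,"az":-0.5},{"gripper":0.3,"x":0.2,"y":2.5,"z":0,"ax":0,"ay":0,"az":-0.5},{"gripper":0.3,"x":0,"y":2.5,"z":0,"ax":0,"ay":0,"az":-0.5},{"gripper":0.3,"x":0,"y":2,"z":0,"ax":0,"ay":0,"az":-0.6},{"gripper":0.3,"x":0,"y":1.56,"z":0,"ax":0,"ay":0,"az":0},{"gripper":0.3,"x":0,"y":0,"z":0,"ax":0,"ay":0,"az":0},{"gripper":0.3,"x":0,"y":0,"z":0,"ax":0,"ay":0,"az":0}]'
python3 - <<'E'
from h import *
s=sensors.sense();print(s['joints'],s['force'])
im,d,K,E=snap('side','s6');cv2.imwrite('pics/s6z.png',cv2.resize(im[80:230,200:350],None,fx=4,fy=4))
im,d,K,E=snap('scene','c6');cv2.imwrite('pics/c6z.png',cv2.resize(im[100:250,180:330],None,fx=4,fy=4))
E
```

```text
time: 7.08
tool_pos: [0.5097, -0.211, 0.1855]
tool_rot: [2.578, 1.79, 0.003]
force: [0.4, -0.0, -4.6]
finger_gap: 0.0549
time: 8.95
tool_pos: [0.5377, 0.0848, 0.183]
tool_rot: [2.665, 1.663, -0.001]
force: [0.3, 0.1, -3.9]
finger_gap: 0.055
[ 1.56543356e-01  1.66555980e-01 -9.73977643e-02  1.30745180e+00
 -3.42941825e-04  2.18209164e+00] [ 0.29005361  0.08304051 -3.8676279 ]
```

View pics/s6z.png

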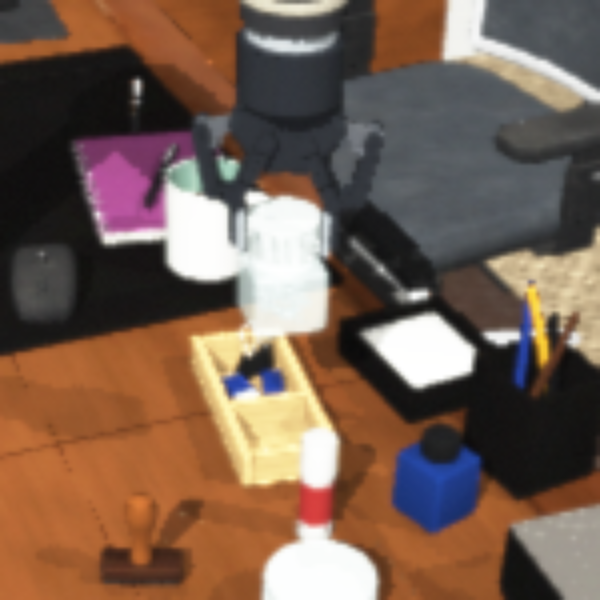

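View pics/c6z.png

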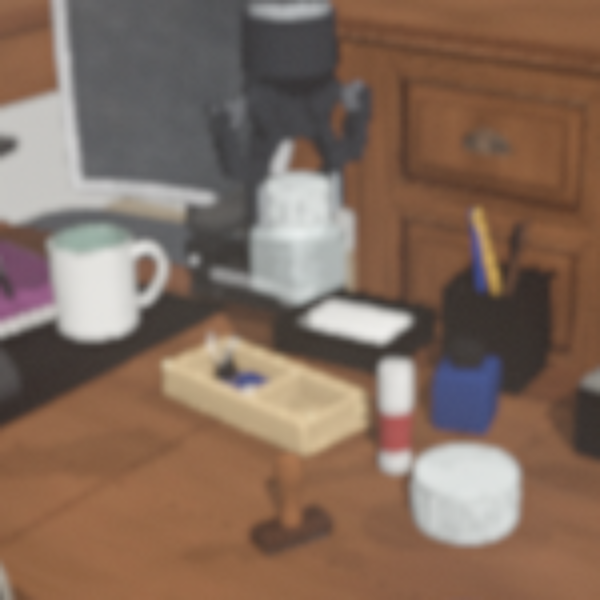

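```bash
cat > fit.py <<'E'
from h import *
def faces(tag,cx,cy,zlo,zhi,yaw):
    im,d,K,E=load(tag); P=cloud(d,K,E); c,s=np.cos(yaw),np.sin(yaw)
    L=P-np.array([cx,cy,0]); X=L[...,0]*c+L[...,1]*s; Y=-L[...,0]*s+L[...,1]*c; Z=P[...,2]
    m=(Z>zlo)&(Z<zhi)&(abs(X)<.04)&(abs(Y)<.04)&(d>0)
    for nm,A,B in(('-y',X,Y),('-x',Y,X)):
        k=m&(abs(A)<.02)&(B<-.02)&(B>-.036)
        if k.sum()<15: print(tag,nm,'few',k.sum()); continue
        p=np.polyfit(A[k],B[k],1)
        for _ in range(3):
            r=np.polyval(p,A[k])-B[k]; g=abs(r)<.0025; p=np.polyfit(A[k][g],B[k][g],1)
        pz=np.polyfit(Z[k],B[k],1)
        print(tag,nm,g.sum(),'face at',round(p[1]*1000,1),'rel yaw',round(np.degrees(np.arctan(p[0]))*(1 if nm=='-y' else -1),1),'tilt',round(np.degrees(pz[0]),1))
    return P
E
python3 - <<'E'
from fit import *
faces('side0',.5097,-.211,.008,.05,np.radians(-2.7)); faces('scene0',.5097,-.211,.008,.05,np.radians(-2.7))
for t in('side6','scene6'):
  pass
faces('s6',.5387,.0846,.139,.18,np.radians(-7.8)); faces('c6',.5387,.0846,.139,.18,np.radians(-7.8))
im,d,K,E=snap('wrist','w6')
E
```

```text
side0 -y 154 face at -30.9 rel yaw -0.8 tilt 0.1
side0 -x 89 face at -26.7 rel yaw -0.1 tilt 0.6
scene0 -y 76 face at -31.0 rel yaw 0.3 tilt -0.1
scene0 -x 142 face at -28.0 rel yaw 0.8 tilt 0.9
s6 -y 123 face at -30.7 rel yaw -1.4 tilt 2.1
s6 -x 42 face at -27.7 rel yaw -1.1 tilt 0.5
c6 -y 95 face at -31.0 rel yaw -0.7 tilt 1.6
c6 -x 92 face at -28.9 rel yaw -1.2 tilt 0.7
```

View pics/w6.png

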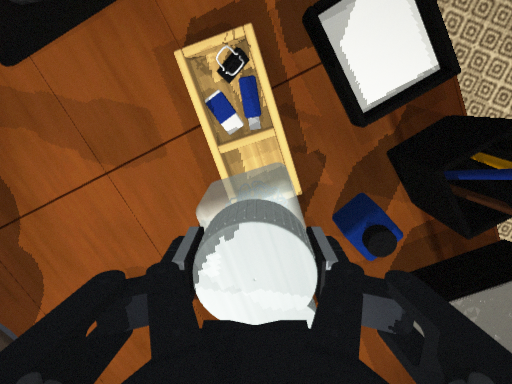

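```bash
python3 -m creep '[{"gripper":0.3,"x":0.1,"y":-0.05,"z":-1,"ax":1.5,"ay":0,"az":1},{"gripper":0.3,"x":0,"y":0,"z":-2,"ax":0,"ay":0,"az":0},{"gripper":0.3,"x":0,"y":0,"z":-2,"ax":0,"ay":0,"az":0},{"gripper":0.3,"x":0,"y":0,"z":-2,"ax":0,"ay":0,"az":0},{"gripper":0.3,"x":0,"y":0,"z":-1.2,"ax":0,"ay":0,"az":0},{"gripper":0.3,"x":0,"y":0,"z":-0.5,"ax":0,"ay":0,"az":0},{"gripper":0.3,"x":0,"y":0,"z":0,"ax":0,"ay":0,"az":0},{"gripper":0.3,"x":0,"y":0,"z":0,"ax":0,"ay":0,"az":0}]'
python3 - <<'E'
from fit import *
s=sensors.sense();z=s['tool_pos'][2]-.0539
snap('side','s7');snap('scene','c7'); print(z)
faces('s7',.5387,.0846,z+.01,z+.05,np.radians(-7.8)); faces('c7',.5387,.0846,z+.01,z+.05,np.radians(-7.8))
E
```

```text
time: 10.1
tool_pos: [0.5394, 0.0845, 0.097]
tool_rot: [-2.632, -1.675, -0.023]
force: [0.3, 0.2, -4.6]
finger_gap: 0.0545
0.043141519256577984
s7 -y 98 face at -30.4 rel yaw 3.8 tilt -0.4
s7 -x 36 face at -26.2 rel yaw 0.3 tilt 1.9
c7 -y 81 face at -30.0 rel yaw 0.6 tilt -0.4
c7 -x 80 face at -27.9 rel yaw 0.8 tilt 0.5
```

```bash
python3 -m creep '[{"gripper":0.3,"x":0,"y":-0.05,"z":-0.6,"ax":0,"ay":0,"az":-0.4},{"gripper":0.3,"x":0,"y":0,"z":-0.6,"ax":0,"ay":0,"az":0},{"gripper":0.3,"x":0,"y":0,"z":-0.5,"ax":0,"ay":0,"az":0},{"gripper":0.3,"x":0,"y":0,"z":-0.3,"ax":0,"ay":0,"az":0},{"gripper":0.3,"x":0,"y":0,"z":0,"ax":0,"ay":0,"az":0}]'
python3 -m creep '[{"gripper":0.3,"x":0,"y":0,"z":-0.4,"ax":0,"ay":0,"az":0},{"gripper":0.3,"x":0,"y":0,"z":-0.4,"ax":0,"ay":0,"az":0},{"gripper":0.3,"x":0,"y":0,"z":-0.4,"ax":0,"ay":0,"az":0},{"gripper":0.3,"x":0,"y":0,"z":0,"ax":0,"ay":0,"az":0}]'
```

```text
time: 10.82
tool_pos: [0.5387, 0.084, 0.0759]
tool_rot: [-2.637, -1.665, -0.021]
force: [-0.3, 0.2, -3.4]
finger_gap: 0.0549
time: 11.32
tool_pos: [0.5386, 0.0839, 0.0638]
tool_rot: [-2.637, -1.665, -0.021]
force: [-0.1, 0.7, -2.8]
finger_gap: 0.055
```

```bash
python3 -m creep '[{"gripper":0.3,"x":0,"y":0,"z":-0.2,"ax":0,"ay":0,"az":0},{"gripper":0.3,"x":0,"y":0,"z":-0.15,"ax":0,"ay":0,"az":0},{"gripper":0.3,"x":0,"y":0,"z":0,"ax":0,"ay":0,"az":0}]'
```

```text
time: 11.7
tool_pos: [0.5389, 0.084, 0.0607]
tool_rot: [-2.637, -1.665, -0.022]
force: [0.6, 0.2, -2.7]
finger_gap: 0.0546
```

```bash
python3 -m creep '[{"gripper":0.3,"x":0,"y":0,"z":-0.1,"ax":0,"ay":0,"az":0},{"gripper":0.3,"x":0,"y":0,"z":-0.1,"ax":0,"ay":0,"az":0},{"gripper":0.3,"x":0,"y":0,"z":0,"ax":0,"ay":0,"az":0}]'
python3 - <<'E'
from fit import *
snap('scene','c8'); P=None
im,d,K,E=snap('side','s8');cv2.imwrite('pics/s8z.png',cv2.resize(im[110:230,220:340],None,fx=5,fy=5))
for n in('s8','c8'):
    im,d,K,E=load(n);P=cloud(d,K,E); t=(P[...,2]>.085)&(P[...,2]<.105)&(abs(P[...,0]-.5387)<.02)&(abs(P[...,1]-.0846)<.02); print(n,P[t].mean(0),np.percentile(P[t][:,2],90))
E
```

```text
time: 12.08
tool_pos: [0.5395, 0.0844, 0.06]
tool_rot: [-2.638, -1.666, -0.025]
force: [-0.7, 1.6, 5.3]
finger_gap: 0.0546
s8 [0.53874845 0.08459764 0.09552817] 0.09711740980017453
c8 [0.53812539 0.08298154 0.0948002 ] 0.09618117470326627
```

View pics/s8z.png

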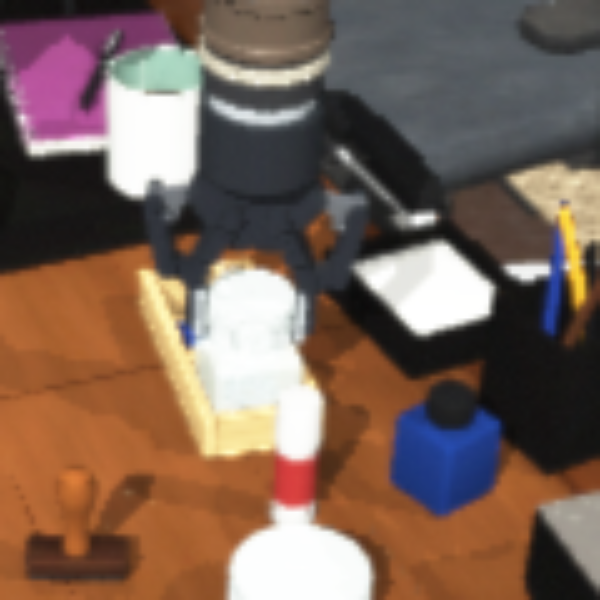

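```bash
python3 -m creep '[{"gripper":0.3,"x":0,"y":0,"z":-0.1,"ax":0,"ay":0,"az":0},{"gripper":0.3,"x":0,"y":0,"z":0,"ax":0,"ay":0,"az":0},{"gripper":0.7,"x":0,"y":0,"z":0.1,"ax":0,"ay":0,"az":0},{"gripper":1,"x":0,"y":0,"z":0.2,"ax":0,"ay":0,"az":0},{"gripper":1,"x":0,"y":0,"z":0,"ax":-1.5,"ay":0,"az":0},{"gripper":1,"x":0,"y":0,"z":0,"ax":0,"ay":0,"az":0},{"gripper":1,"x":0,"y":0,"z":0,"ax":0,"ay":0,"az":0}]'
python3 - <<'E'
from fit import *
im,d,K,E=snap('wrist','w9'); P=cloud(d,K,E)
snap('side','s9');snap('scene','c9')
t=(P[...,2]>.088)&(P[...,2]<.103); t[:,:185]=0;t[:,325:]=0;t[:190]=0; t&=im.min(2)>130
v,u=np.nonzero(t); print(P[t][:,2].mean()); Q=np.array([onz(K,E,a,b,.095)[:2] for a,b in zip(u,v)])*1000
print(cv2.minEnclosingCircle(Q.astype(np.float32)),u.min(),u.max(),v.min(),v.max())
faces('s9',.5387,.0846,.036,.056,np.radians(-7.8)); faces('c9',.5387,.0846,.036,.056,np.radians(-7.8))
print(sensors.sense()['tool_pos'],sensors.sense()['tool_rot'])
E
```

```text
time: 13.05
tool_pos: [0.5389, 0.0842, 0.0606]
tool_rot: [-2.656, -1.678, 0.0]
force: [-0.5, -0.9, 0.1]
finger_gap: 0.0853
0.0946109629840867
((539.6275634765625, 86.14173126220703), 28.341960906982422) 196 320 212 324
s9 -y 57 face at -30.7 rel yaw -1.6 tilt 3.7
s9 -x 21 face at -25.7 rel yaw -1.2 tilt 3.1
c9 -y 43 face at -30.4 rel yaw -1.7 tilt 1.8
c9 -x 42 face at -27.0 rel yaw -0.6 tilt 2.0
[0.53888315 0.08397585 0.06069176] [-2.65628158e+00 -1.67724912e+00  2.32866528e-04]
```

View pics/w9.png

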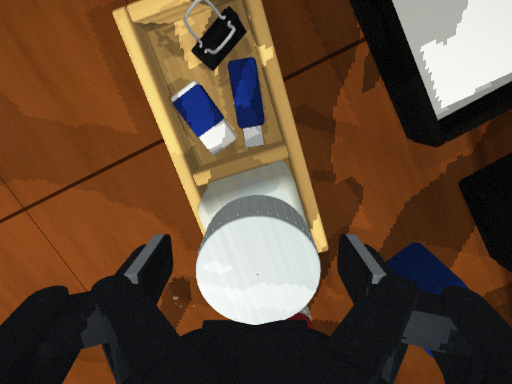

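```bash
python3 -m creep '[{"gripper":1,"x":0.05,"y":0.2,"z":-0.1,"ax":0,"ay":0,"az":0},{"gripper":0.5,"x":0,"y":0,"z":0,"ax":0,"ay":0,"az":0},{"gripper":0.4,"x":0,"y":0,"z":0,"ax":0,"ay":0,"az":0},{"gripper":0.3,"x":0,"y":0,"z":0,"ax":0,"ay":0,"az":0},{"gripper":0.3,"x":0,"y":0,"z":0,"ax":0,"ay":0,"az":0},{"gripper":0.3,"x":0,"y":0,"z":0,"ax":0,"ay":0,"az":0},{"gripper":0.3,"x":0,"y":0,"z":0,"ax":0,"ay":0,"az":0}]' 100
python3 - <<'E'
from h import *
s=sensors.sense(); print(s['force'],s['torque'],s['joints'])
E
```

```text
time: 14.08
tool_pos: [0.5399, 0.0859, 0.0603]
tool_rot: [2.656, 1.677, 0.001]
force: [2.3, -2.3, 5.1]
finger_gap: 0.0547
[ 2.34086108 -2.30921873  5.07384532] [-0.40725011 -0.29716777  0.01390703] [ 1.57946014e-01  2.20199407e-01 -3.06744896e-01  1.04272613e+00
 -3.76918803e-04  2.17321524e+00]
```

```bash
python3 -m creep '[{"gripper":0.3,"x":0,"y":0,"z":0,"ax":0,"ay":0,"az":6},{"gripper":0.3,"x":0,"y":0,"z":0,"ax":0,"ay":0,"az":6},{"gripper":0.3,"x":0,"y":0,"z":0,"ax":0,"ay":0,"az":6},{"gripper":0.3,"x":0,"y":0,"z":0.02,"ax":0,"ay":0,"az":6},{"gripper":0.3,"x":0,"y":0,"z":0,"ax":0,"ay":0,"az":0}]'
python3 - <<'E'
from h import *
s=sensors.sense(); print(s['force'],s['torque'],s['joints'][5])
im,d,K,E=snap('side','s10');cv2.imwrite('pics/s10z.png',cv2.resize(im[110:230,220:340],None,fx=5,fy=5))
E
```

```text
time: 14.7
tool_pos: [0.5392, 0.086, 0.0602]
tool_rot: [-2.248, -2.194, 0.0]
force: [-0.4, -1.4, 5.0]
finger_gap: 0.0542
[-0.40735615 -1.38754342  4.9993237 ] [-0.2947879   0.14351379  0.0375945 ] 1.753427557743642
```

View pics/s10z.png

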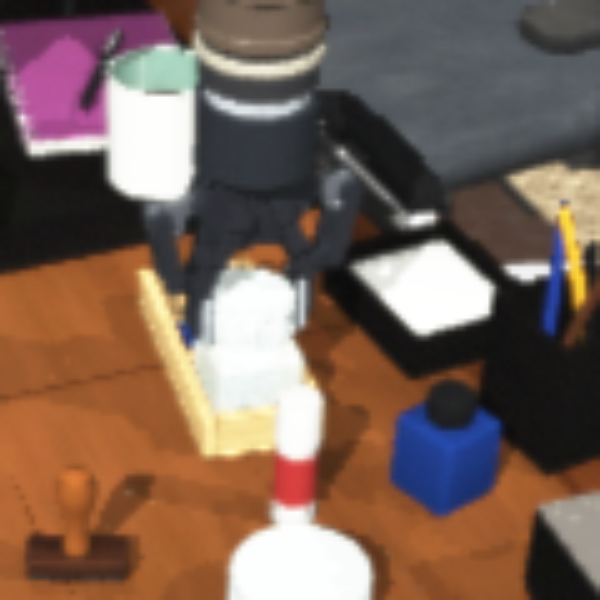

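```bash
python3 -m creep '[{"gripper":0.3,"x":0,"y":0,"z":0.02,"ax":0,"ay":0,"az":6},{"gripper":0.3,"x":0,"y":0,"z":0.02,"ax":0,"ay":0,"az":6},{"gripper":0.3,"x":0,"y":0,"z":0.02,"ax":0,"ay":0,"az":6}]'
python3 - <<'E'
from fit import *
s=sensors.sense(); print(s['force'],s['torque'],s['joint_torque'],s['joints'][5])
im,d,K,E=snap('wrist','w11'); P=cloud(d,K,E)
t=(P[...,2]>.088)&(P[...,2]<.103); t[:,:185]=0;t[:,325:]=0;t[:190]=0; t&=im.min(2)>130
print(P[t][:,2].mean(), np.median(P[t][:,2]))
im,d,K,E=load('w9');P=cloud(d,K,E)
t=(P[...,2]>.088)&(P[...,2]<.103); t[:,:185]=0;t[:,325:]=0;t[:190]=0; t&=im.min(2)>130
print(P[t][:,2].mean(), np.median(P[t][:,2]))
snap('scene','c11');snap('side','s11')
faces('s11',.5387,.0846,.036,.056,np.radians(-7.8)); faces('c11',.5387,.0846,.036,.056,np.radians(-7.8))
E
```

```text
time: 15.12
tool_pos: [0.5392, 0.0861, 0.0609]
tool_rot: [-1.875, -2.521, -0.0]
force: [1.0, -0.7, 5.3]
finger_gap: 0.0545
[ 1.00886507 -0.68087867  5.34204866] [-0.25149255  0.1916842  -0.06424034] [  0.39804127 -44.30155635  30.79378724  -0.26270382   0.25828357
   0.79562746] 1.4370016358609645
0.09522447728273077 0.0952303450072456
0.0946109629840867 0.09462241697248068
s11 -y 48 face at -29.6 rel yaw 2.7 tilt 4.6
s11 -x 21 face at -26.4 rel yaw 3.6 tilt 1.1
c11 -y 35 face at -29.5 rel yaw 4.0 tilt 0.2
c11 -x 44 face at -27.9 rel yaw 4.3 tilt 0.3
```

View pics/w11.png

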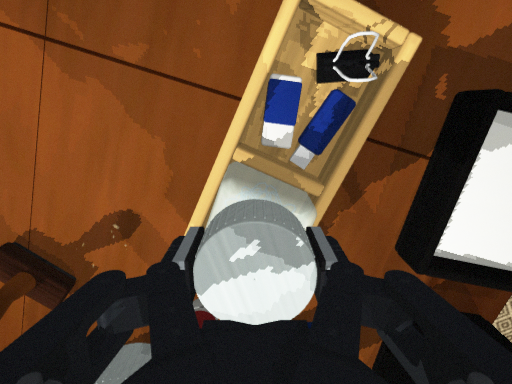

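```bash
python3 -m creep '[{"gripper":0.3,"x":0,"y":0,"z":0.04,"ax":0,"ay":0,"az":8},{"gripper":0.3,"x":0,"y":0,"z":0.04,"ax":0,"ay":0,"az":8},{"gripper":0.3,"x":0,"y":0,"z":0.03,"ax":0,"ay":0,"az":8},{"gripper":0.3,"x":0,"y":0,"z":0.04,"ax":0,"ay":0,"az":8},{"gripper":0.3,"x":0,"y":0,"z":0.04,"ax":0,"ay":0,"az":8}]'
python3 - <<'E'
from h import *
s=sensors.sense(); print(s['force'],s['torque'],s['joints'][5])
E
```

```text
time: 15.9
tool_pos: [0.5389, 0.0862, 0.0626]
tool_rot: [-0.897, -3.01, -0.0]
force: [-2.3, 0.1, 6.5]
finger_gap: 0.0543
[-2.33914952  0.08246966  6.5421566 ] [-0.23044205  0.28248068 -0.00357506] 0.7376645545666204
```

```bash
python3 -m creep '[{"gripper":0.3,"x":0,"y":0,"z":0.04,"ax":0,"ay":0,"az":8},{"gripper":0.3,"x":0,"y":0,"z":0.04,"ax":0,"ay":0,"az":8},{"gripper":0.3,"x":0,"y":0,"z":0.04,"ax":0,"ay":0,"az":8},{"gripper":0.3,"x":0,"y":0,"z":0.04,"ax":0,"ay":0,"az":8},{"gripper":0.3,"x":0,"y":0,"z":0.04,"ax":0,"ay":0,"az":8},{"gripper":0.3,"x":0,"y":0,"z":0.04,"ax":0,"ay":0,"az":8},{"gripper":0.3,"x":0,"y":0,"z":0,"ax":0,"ay":0,"az":8},{"gripper":0.3,"x":0,"y":0,"z":0,"ax":0,"ay":0,"az":6},{"gripper":0.3,"x":0,"y":0,"z":0,"ax":0,"ay":0,"az":0}]'
python3 - <<'E'
from fit import *
s=sensors.sense(); print(s['force'],s['torque'],s['joints'][5])
im,d,K,E=snap('wrist','w12'); P=cloud(d,K,E)
t=(P[...,2]>.088)&(P[...,2]<.106); t[:,:185]=0;t[:,325:]=0;t[:190]=0; t&=im.min(2)>100
print(P[t][:,2].mean(), np.median(P[t][:,2]))
snap('scene','c12');im,d,K,E=snap('side','s12')
cv2.imwrite('pics/s12z.png',cv2.resize(im[110:230,220:340],None,fx=5,fy=5))
faces('s12',.5387,.0846,.036,.056,np.radians(-7.8)); faces('c12',.5387,.0846,.036,.056,np.radians(-7.8))
E
```

```text
time: 17.02
tool_pos: [0.5385, 0.0859, 0.0641]
tool_rot: [0.772, -3.043, -0.0]
force: [0.2, -1.4, -1.8]
finger_gap: 0.0544
[ 0.1964522  -1.38219932 -1.8122145 ] [-0.19887669 -0.06798715 -0.03889913] -0.33884658470040074
0.09782202267175119 0.0982345249825222
s12 -y 51 face at -29.1 rel yaw 2.5 tilt 7.2
s12 -x 23 face at -25.9 rel yaw 3.0 tilt 0.6
c12 -y 40 face at -28.9 rel yaw 4.5 tilt 4.0
c12 -x 46 face at -27.6 rel yaw 3.9 tilt 3.9
```

View pics/w12.png

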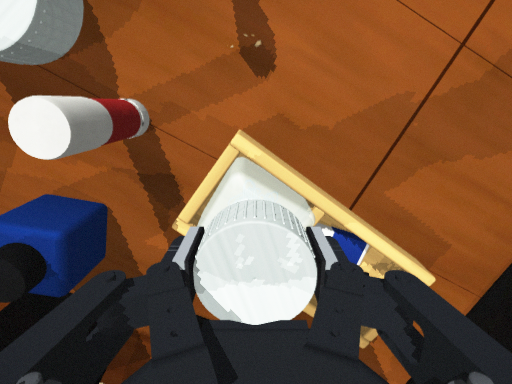

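View pics/s12z.png

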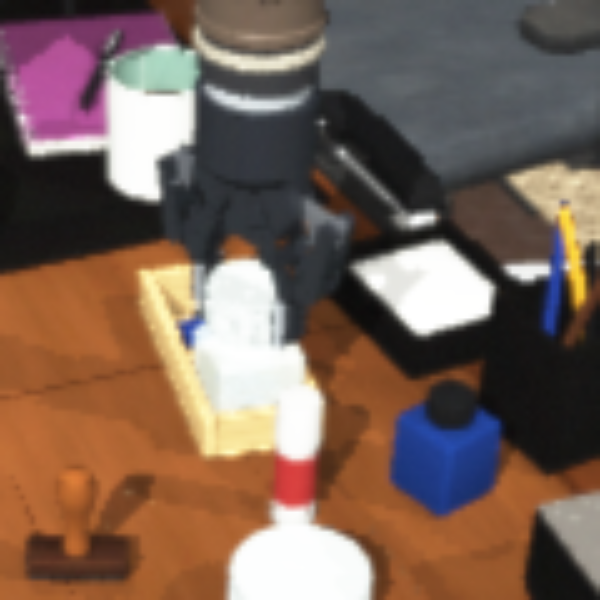

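```bash
python3 -m creep '[{"gripper":0.3,"x":0,"y":0,"z":0.05,"ax":0,"ay":0,"az":2},{"gripper":0.3,"x":0,"y":0,"z":0.05,"ax":0,"ay":0,"az":0},{"gripper":0.3,"x":0,"y":0,"z":0,"ax":0,"ay":0,"az":0}]'
python3 - <<'E'
from h import *
s=sensors.sense(); print(s['force'],s['torque'],s['tool_pos'])
E
```

```text
time: 17.55
tool_pos: [0.5393, 0.086, 0.0658]
tool_rot: [0.827, -3.03, -0.0]
force: [0.9, -1.3, -1.0]
finger_gap: 0.0541
[ 0.87221307 -1.25119754 -1.0109349 ] [-0.18349627  0.07538317 -0.00760408] [0.53925417 0.08603854 0.06584366]
```

```bash
python3 -m creep '[{"gripper":0.3,"x":0,"y":0,"z":0.1,"ax":0,"ay":0,"az":0},{"gripper":0.3,"x":0,"y":0,"z":0.15,"ax":0,"ay":0,"az":0},{"gripper":0.3,"x":0,"y":0,"z":0.15,"ax":0,"ay":0,"az":0},{"gripper":0.3,"x":0,"y":0,"z":0,"ax":0,"ay":0,"az":0}]'
```

```text
time: 18.05
tool_pos: [0.5395, 0.086, 0.0701]
tool_rot: [-0.827, 3.03, -0.0]
force: [-0.6, -1.4, 0.1]
finger_gap: 0.0544
```

Free: only the lid's weight is on the tool. Lifting on.

```bash
python3 -m creep '[{"gripper":0.3,"x":0,"y":0,"z":0.3,"ax":0,"ay":0,"az":0},{"gripper":0.3,"x":0,"y":0,"z":0.5,"ax":0,"ay":0,"az":0},{"gripper":0.3,"x":0,"y":0,"z":0.6,"ax":0,"ay":0,"az":0},{"gripper":0.3,"x":0,"y":0,"z":0.6,"ax":0,"ay":0,"az":0},{"gripper":0.3,"x":0,"y":0,"z":0.4,"ax":0,"ay":0,"az":0},{"gripper":0.3,"x":0,"y":0,"z":0.2,"ax":0,"ay":0,"az":0},{"gripper":0.3,"x":0,"y":0,"z":0,"ax":0,"ay":0,"az":0},{"gripper":0.3,"x":0,"y":0,"z":0,"ax":0,"ay":0,"az":0}]'
python3 - <<'E'
from fit import *
im,d,K,E=snap('wrist','w13'); P=cloud(d,K,E)
snap('scene','c13');im,d,K,E=snap('side','s13')
cv2.imwrite('pics/s13z.png',cv2.resize(im[110:210,230:330],None,fx=6,fy=6))
im,d,K,E=load('c13');cv2.imwrite('pics/c13z.png',cv2.resize(im[130:220,200:290],None,fx=6,fy=6))
s=sensors.sense(); print(s['force'],s['torque'],s['tool_pos'])
faces('s13',.5387,.0846,.036,.056,np.radians(-7.8)); faces('c13',.5387,.0846,.036,.056,np.radians(-7.8))
E
```

```text
time: 19.05
tool_pos: [0.5393, 0.086, 0.0957]
tool_rot: [0.827, -3.03, -0.0]
force: [0.3, -0.2, 0.2]
finger_gap: 0.0547
[-0.55060718  1.59615744 -1.13496291] [ 0.04258201 -0.03773713 -0.0315396 ] [0.53927578 0.08597524 0.09567193]
s13 -y 51 face at -29.7 rel yaw 4.0 tilt 1.2
s13 -x 26 face at -25.9 rel yaw 3.9 tilt 2.6
c13 -y 44 face at -29.6 rel yaw 4.6 tilt 2.2
c13 -x 44 face at -27.1 rel yaw 5.4 tilt 3.7
```

View pics/s13z.png

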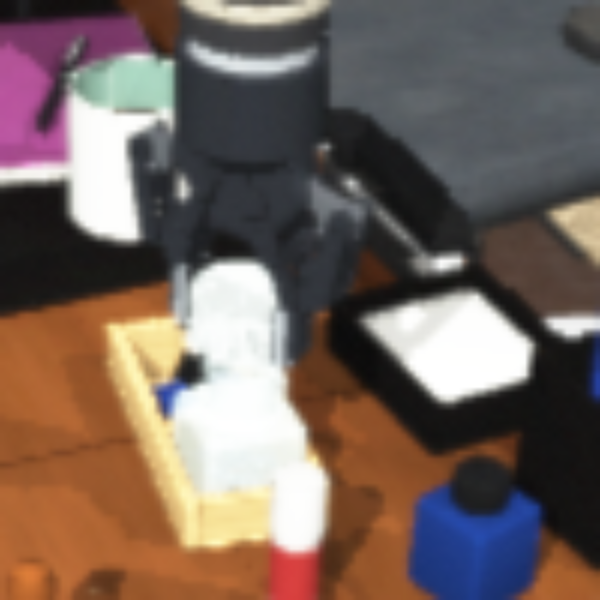

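View pics/c13z.png

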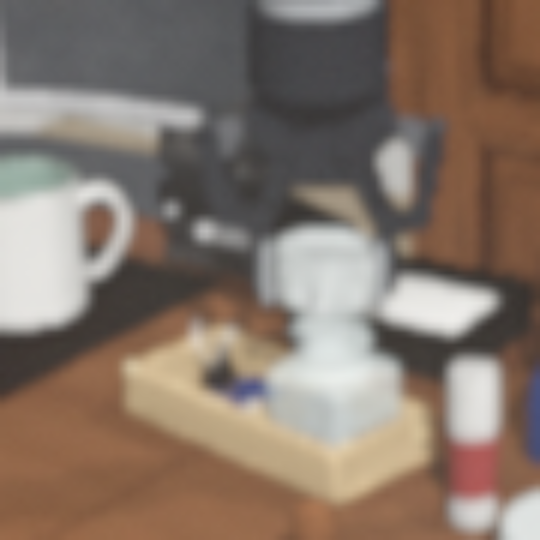

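View pics/w13.png

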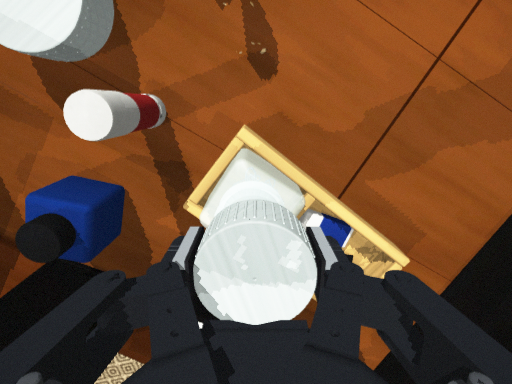

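```bash
python3 - <<'E'
from h import *
im,d,K,E=load('w13');P=cloud(d,K,E)
t=(P[...,2]>.12)&(P[...,2]<.14); t[:,:185]=0;t[:,325:]=0;t[:190]=0; t&=im.min(2)>100
t=cv2.erode(t.astype(np.uint8),np.ones((7,7)))>0
q=P[t]; m=np.median(q[:,2]); q=q[abs(q[:,2]-m)<.004]
c,*_=np.linalg.lstsq(np.c_[q[:,:2]-q[:,:2].mean(0),np.ones(len(q))],q[:,2],rcond=None); print('tilt deg',np.degrees(c[:2]),'top z',c[2],len(q))
t=(P[...,2]>.124)&(P[...,2]<.137);t[:,:185]=0;t[:,325:]=0;t[:190]=0;t&=im.min(2)>100
v,u=np.nonzero(t); Q=np.array([onz(K,E,a,b,.130)[:2] for a,b in zip(u,v)])*1000
print(cv2.minEnclosingCircle(Q.astype(np.float32)))
for n in('s13','c13'):
    im,d,K,E=load(n);P=cloud(d,K,E)
    t=(P[...,2]>.124)&(P[...,2]<.137)&(abs(P[...,0]-.539)<.028)&(abs(P[...,1]-.086)<.028)&(im.min(2)>150);print(n,'lid',P[t].mean(0))
    for a,b in((.068,.074),(.074,.08),(.08,.085)):
        t=(P[...,2]>a)&(P[...,2]<b)&(abs(P[...,0]-.539)<.03)&(abs(P[...,1]-.086)<.03)
        q=P[t][:,:2]
        if len(q)<8: print('few',len(q));continue
        # algebraic circle with fixed r=.0195
        from scipy.optimize import least_squares
        r=least_squares(lambda p:np.hypot(*(q-p).T)-.0195,[.539,.086],loss='soft_l1',f_scale=.001);print(n,'neck',a,len(q),r.x,np.std(r.fun))
E
```

```text
tilt deg [-0.16765579  0.54959665] top z 0.1298975591679766 8638
((535.200439453125, 85.20447540283203), 31.481586456298828)
s13 lid [0.53450978 0.08483609 0.12999324]
s13 neck 0.068 25 [0.54055286 0.08125338] 0.0018870815977616736
s13 neck 0.074 35 [0.54137645 0.08078817] 0.0029216241766387135
s13 neck 0.08 22 [0.5425499  0.08327627] 0.0023897755477361774
c13 lid [0.53348101 0.08361687 0.12947019]
c13 neck 0.068 19 [0.53785889 0.08308141] 0.0018433537062272703
c13 neck 0.074 39 [0.53859116 0.08141129] 0.0024027923550502257
c13 neck 0.08 28 [0.53907772 0.08262944] 0.0020835791302538167
```

```bash
python3 - <<'E'
from h import *
for tag,z,dot in(('w4',.0888,(255.5,273.5)),('w9',.0947,(257.5,274.5)),('w12',.0982,(255,274)),('w13',.1299,(255,274))):
    im,d,K,E=load(tag)
    g=cv2.cvtColor(im,cv2.COLOR_BGR2GRAY); x,y=map(int,dot); w=g[y-9:y+10,x-9:x+10].astype(float); i=np.unravel_index(w.argmin(),w.shape); 
    print(tag,'dot',i[1]+x-9,i[0]+y-9,w.min(),w.mean(),onz(K,E,i[1]+x-9,i[0]+y-9,z))
    P=cloud(d,K,E); t=(abs(P[...,2]-z)<.0025)&(im.min(2)>100); t[:,:185]=0;t[:,325:]=0;t[:190]=0
    t=cv2.morphologyEx(t.astype(np.uint8),cv2.MORPH_OPEN,np.ones((9,9)))
    cs=max(cv2.findContours(t,0,2)[0],key=cv2.contourArea)[:,0]
    Q=np.array([onz(K,E,a,b,z)[:2] for a,b in cs]).astype(np.float32)*1000
    print(cv2.minEnclosingCircle(Q))
E
```

```text
w4 dot 255 273 169.0 234.0387811634349 [ 0.50945768 -0.21130686  0.0888    ]
((509.75787353515625, -210.77964782714844), 27.901966094970703)
w9 dot 257 274 162.0 229.49861495844874 [0.53869698 0.08494743 0.0947    ]
((539.3202514648438, 85.4793472290039), 27.94921112060547)
w12 dot 254 278 211.0 229.4404432132964 [0.53898408 0.08739705 0.0982    ]
((538.331298828125, 87.44248962402344), 27.91349983215332)
w13 dot 254 278 201.0 222.46814404432132 [0.53958342 0.08753105 0.1299    ]
((538.847412109375, 87.5885238647461), 27.908735275268555)
```

```bash
python3 -c "
from plant import sensors,bot
s=sensors.sense();print(s['time'],s['tool_pos'],s['force'],s['finger_gap']);bot.hand_in()"
```

```text
19.2 [0.53927578 0.08597524 0.09567193] [-0.55060718  1.59615744 -1.13496291] 0.05473702253508782
the job is handed in; nothing more can be done
```

The jar is seated in the organiser's pocket, and I unscrewed the lid and finished holding it above the open jar. I handed the job in at 19.2 s; no verdict was reported.

**Seating:** The lid's top came down at 94.6 mm, which is 6 mm above where it started, so the jar reached the pocket floor. I opened the gripper once there to let the jar settle, then gripped the lid again straight at 100 N.

**Unscrewing:** I turned the lid about 144°. The pocket let the jar turn about 5° and then held it. When I raised the lid, only its own weight was on the tool, so the threads had let go.

**Last checks:**
- **Height:** The lid's top is at 130 mm, which puts its lower edge about 15 mm above the rim.
- **Level:** The lid is tilted about 0.5°.
- **Centring:** The lid's measured centre matches where it sat on the neck to about 0.5 mm, and the jar's side faces put its axis within about 2 mm. Fitting the neck directly in the scene and side cameras was noisy and gave offsets of 3–7 mm. I did not trust those, because the same cameras were already about 5 mm off on the lid at the start.
- **Jar and surroundings:** The jar was still down in the pocket. The organiser and the bystanders visible in the last pictures looked undisturbed, but I did not measure their positions again.

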